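Turn the stud strip in the curing dock

ROBOT

A 6-joint arm with a two-finger parallel gripper is mounted at the origin on the work surface. World frame = base frame: x ahead of the robot, y to its left, z up, the work surface at z = 0. Lengths are in m, angles in rad, forces in N, time in s.
With the tool pointing down it reaches from about 0.35 to 0.975 m from the base axis. Payload 4.9 kg.
Tool frame: the origin (TCP) lies on the centre line of the jaws, within the pads' length; the fingertips stand 14 mm ahead of it and the grasp point (between the pads) lies 5 mm behind it; z points along the fingers, y is the line along which they close (so a half turn about z gives the same grasp; the last joint's range is limited). The gripper opens to 85 mm and grips with 20 to 120 N. Pads are 22 mm wide; open, the fingers measure 114 mm over their backs; the gripper's body (76 mm by 85 mm) begins 54 mm behind the grasp point. The pads swing forward as they close: fully open they stand 13 mm farther back than shut.
Start: joints at [-1.393, 0.053, 1.613, -0, 1.476, -0.119], TCP at [0.183, -0.598, 0.212] pointing down, gripper open.
Joint ranges: [-3.01, 3.01], [-1.01, 2.22], [0.06, 2.58], [-1.02, 4.17], [0.09, 2.62], [-3.14, 3.14]. Speed limits (rad/s): [2.57, 2.57, 3.14, 3.14, 3.14, 3.14].

INTERFACE

Orientations are given as a unit quaternion [w, x, y, z].
In Python, from plant import * gives the robot as it stands.
- The arm moves only by the tool send_rows, never from a script. Its argument "steps" is a list of rows, each an object with "translation": the shift along the tool's x, y, z in cm, a list of three; "delta_rot": the turn, a rotation vector about the tool's x, y, z in rad, a list of three; "jaw": the finger opening in cm, from 0 to 8.54. In form: [{"translation": [dx, dy, dz], "delta_rot": [rx, ry, rz], "jaw": jaw}, ...]. A call has exactly 8 rows; each row is the pose to reach, as a shift and turn from the pose commanded when the call began, along the tool's axes at that moment; what a row does not reach only later rows make up. A row lasts 1/10 s, in which the tool goes at most 50 mm and 8.59 degrees, less where a joint would pass 70% of its speed; a pose out of reach is approached as far as the arm can. A call with a gripper value outside its range is refused whole. The fingers move at their own pace and stop on an object; the grip force is fixed at half the most. Time passes only in rows, so rows that repeat a pose let the fingers close, or fill a call up. It gives the time, the measured TCP pose, the force, the opening and the grip force at its end, in the units of the state.
- state(): the state, without advancing time (a new reading comes with each control period).
- grab_frame(name): name is "scene" or "top" or "wrist"; returns a dict with "pixels" (384x512x3 uint8, blue, green, red), "range_z" (384x512 float32, m along the optical axis (not along the pixel's ray), 0 where there is no reading), "fx", "fy", "cx", "cy" (pixels), "rvec" (rotation vector, rad) and "tvec" (3), from world to camera coordinates, as OpenCV has them. Camera axes: x right, y down, z forward; pixel columns grow to the right and rows downward; lengths in m; the calibration is good to about 2 mm. The wrist camera is an equidistant fisheye: a pixel r from the principal point sees the ray r / f radians off the axis. A picture is of the moment at which its call begins.
- job_done(): hands the job in; it is judged then, once.
The state is a dict: "time": time; "joint_pos": joint angles; "joint_vel": joint speeds; "joint_efforts": joint torques, N m; "tool_pos": TCP position; "tool_rot": TCP orientation; "contact_force": force on the tool from outside, world axes, zero at the start; "ft_torque": the same for the moment, N m; "gripper_width": opening from 0.0 (shut) to 1.0 (fully open); "grasp_force": force on a finger pad.
Only numpy, scipy, OpenCV 4.12 (cv2) and the standard library are available. Lean on these libraries where they do the work, as an engineer would, in place of code of your own. Each camera call takes 0.05 s, during which the arm holds its last target. There are 200 camera calls.

TASK

The strip in the sloping curing dock has its domed-stud end cured: draw it out, turn it end for end and slide the flat-disc end fully home against the stop, studs and discs still facing up. Then throw the timer's lever right over to its other side to start the next cure, and leave everything else on the bench where it stands.

Things in the scene. Friction and masses are not known exactly. Their poses are not given: they have to be found in the camera images.
- sleeve: slot of the fixed aluminium curing dock, sloping 30 degrees. Origin: middle of its floor at the stop (inner end), 45 mm above the bench; x runs out of the mouth, rising 30 degrees, level heading roughly +x (away from the robot); z square to the floor, upward; y across. Inside 39 mm wide and 13 high from the stop (x = 0) to x = 46, then flaring slightly to the mouth at slot_mouth
- slot_mouth (a point): middle of the slot's floor at the mouth, 62 mm out from the stop; axes as sleeve. Lips (tops 19 to 23 mm over the floor) cover only the slot's edges: a 25 mm gap along the roof's middle lets studs and discs pass. From here a 16 mm wide, 8 mm thick tongue carries the floor on for 43 mm, then 8 mm sloping down. Free space beside and below it
- dock: base plate of the dock, 110 (x) by 190 (y) by 12 mm, on the bench; the sleeve and its grey housing on it reach 32 mm either side of the slot's middle and nowhere over 110 mm high. Origin on the bench; the plate's middle lies 30 mm to +y, the stop 60 mm to +y, the mouth points to -y
- strip_mid (a point): centre (half-way up) of the loose wooden strip, 160 long (x) by 36 (y) by 10 mm (z), 60 to 130 g. On its upper (+z) face 3 domed steel studs, 12 mm across, 6.5 high, stand on the -x half, 3 flat discs, 16 across, 2.5 high, on the +x half; 20 mm either side of the centre is bare. At the start it lies on the slot's floor, domed end at the stop, x out of the mouth, outer 98 mm clear
- strip_domes (a point): middle of the strip's end face at its domed-stud end, half-way up (80 mm to -x of strip_mid)
- strip_discs (a point): middle of the strip's end face at its flat-disc end, half-way up (80 mm to +x of strip_mid); this end must finish at the stop
- lever_tip (a point): centre of the black ball (26 mm across) on the timer's lever, a 10 mm steel rod; the ball is 80 mm from the hinge. At the start the rod leans about 0.5 rad to the near side (ball 38 mm nearer than the hinge, 142 mm above the bench). Its axes turn with the lever
- timer_top (a point): fixed point on the lever's level hinge axis, 72 mm above the bench, over the middle of the timer, a white box 120 (x) by 100 (y) by 50 mm high; the hinge block on it is 70 by 50 by 25 mm. x is level and points the way the ball must be thrown (roughly away from the robot), y along the hinge
- lever (a joint): angle of the lever: 0 leaning 0.5 rad from upright to the near side (as at the start, give or take 0.12); 1.0 leaning 0.5 rad to the far side, against its stop. It takes about 1 N at the ball and stays where it is left
- strip: the same strip; origin at the centre of its underside, axes as strip_mid
- glue: yellow bottle, 48 mm across, 140 high, farther out than the dock; origin under its middle; a bystander
- thinner: white bottle, 52 mm across, 110 high; origin under its middle; a bystander
- cup: small steel cup, 60 mm across, 45 high, standing on the robot's side of the timer; origin under its middle; a bystander
- brush: brush 160 mm long lying flat to the right of the dock; origin under its middle; a bystander
There are look-alikes about, which are no part of the job. Of the things that look like the strip, the larger one is meant.

How it is judged:
By the outcome, as a careful person would: the job done as asked, in the order asked, and still so for the second after the job is handed in, with the robot touching nothing.
It also fails if it takes over 64 s, if anything falls off the work surface, if the arm or the gripper's body presses on something with over 40 N, if the wrist force passes 120 N, or if a joint passes its speed limit or range.

## Working session

There is one attempt and no reset: what is moved stays moved. The work goes in short steps, Python scripts to look and compute and a tool call to move; the robot and the scene stay as the last step left them, time stands still between calls to the robot, and variables do not carry over. Pictures are saved under pics/ and viewed, at most 10 in all, crops included, and the job is handed in when it is done.

Besides the shell and the picture viewer there is one more tool, called as a command line: name --argument value ..., lists and objects as JSON in quotes. send_rows: Moves the arm, as the interface text tells. Its arguments: {"type":"object","properties":{"steps":{"type":"array","items":{"type":"object","properties":{"translation":{"type":"array","items":{"type":"number"}},"delta_rot":{"type":"array","items":{"type":"number"}},"jaw":{"type":"number"}}}}},"required":["steps"]}

```bash
ls; mkdir -p pics; python3 - <<'E'
from plant import *
import cv2,numpy as np
a=grab_frame("scene");b=grab_frame("top")
np.savez("f0.npz",**{k+"_s":v for k,v in a.items()},**{k+"_t":v for k,v in b.items()})
cv2.imwrite("pics/a.png",cv2.resize(a["pixels"],(800,600)))
cv2.imwrite("pics/b.png",cv2.resize(b["pixels"],(800,600)))
print(state())
E
```

```text
pics
{'time': 0.1, 'joint_pos': array([-1.39298961e+00,  5.33039621e-02,  1.61416116e+00, -8.60945296e-07,
        1.47600030e+00, -1.19002894e-01]), 'joint_vel': array([ 1.89138204e-05, -2.98899947e-04, -5.15696031e-03, -1.03823606e-03,
       -8.93550640e-05,  8.83798552e-04]), 'joint_efforts': array([ 1.64287976e-03, -3.94901955e+01, -3.71362066e+01,  2.95988480e-05,
        3.92277871e-03, -1.71241265e-05]), 'tool_pos': array([ 0.18268541, -0.59707511,  0.21047519]), 'tool_rot': array([-9.35965243e-04,  9.89007763e-01,  1.47860638e-01, -2.79557877e-05]), 'contact_force': array([-0.2779433 , -0.4393365 ,  0.58061498]), 'ft_torque': array([ 0.0312484 , -0.01928317, -0.02437004]), 'grasp_force': 0.0, 'gripper_width': 0.9998186039478577}
```

View pics/a.png

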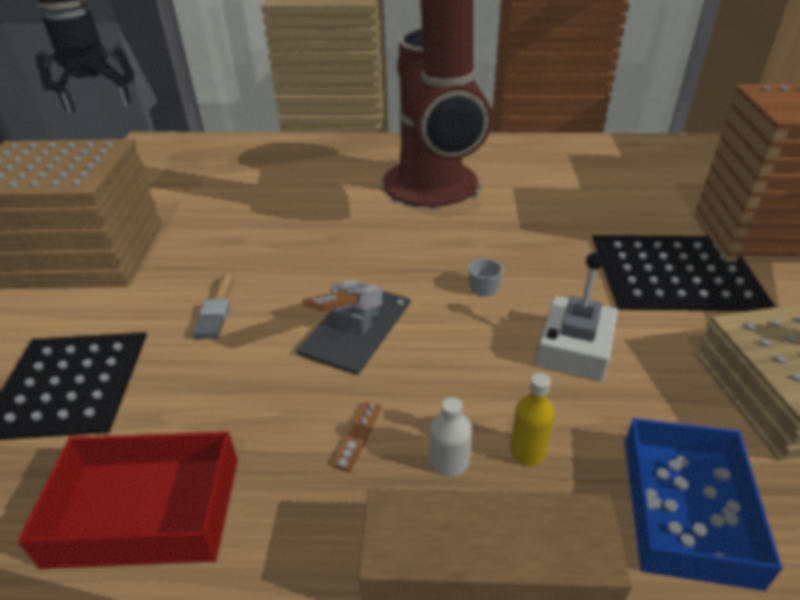

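View pics/b.png

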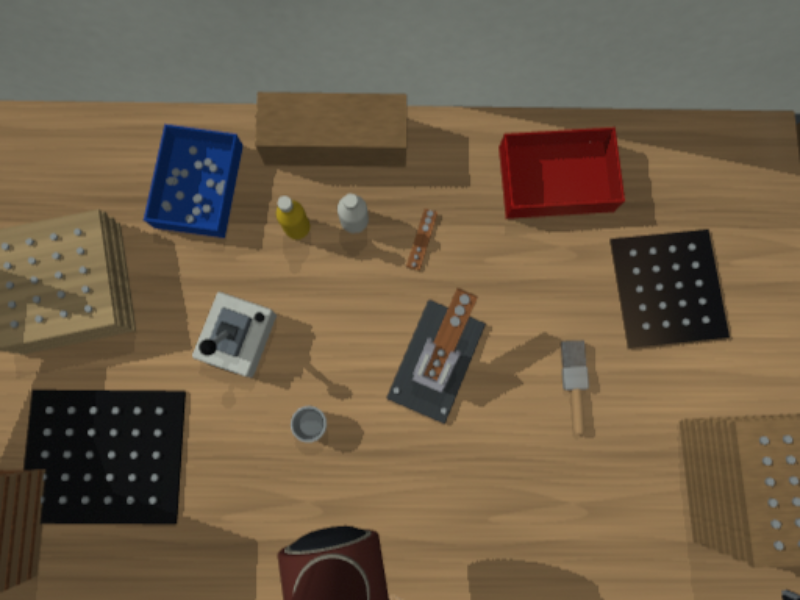

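The top view shows two strip-like things. One is in the dock at (450,335); the other, shorter and narrower, lies on the bench at (422,238). The dock strip fits because it is the larger one and sits in the slot. I'll measure it and confirm it in an enlarged crop.

```bash
cat > h.py <<'E'
import numpy as np,cv2
from scipy.spatial.transform import Rotation as R
def load(f,s):
    z=np.load(f); return {k[:-2]:z[k] for k in z.files if k.endswith(s)}
def cloud(F,fish=False):
    d=F["range_z"];h,w=d.shape;u,v=np.meshgrid(np.arange(w),np.arange(h))
    x=(u-F["cx"])/F["fx"];y=(v-F["cy"])/F["fy"]
    if fish:
        r=np.hypot(x,y)+1e-9;t=np.tan(np.minimum(r,1.5))/r;x=x*t;y=y*t
    P=np.stack([x*d,y*d,d],-1)
    M=R.from_rotvec(np.ravel(F["rvec"])).as_matrix()
    W=(P-np.ravel(F["tvec"]))@M
    W[d<=0]=np.nan
    return W
E
python3 - <<'E'
from h import *
for s in("_t","_s"):
    F=load("f0.npz",s);W=cloud(F);hsv=cv2.cvtColor(F["pixels"],cv2.COLOR_BGR2HSV)
    c=512/800
    rois=dict(strip=(425,280,485,385),small=(400,200,440,275),timer=(190,285,280,380),cup=(285,400,330,445),glue=(270,190,312,240),thin=(335,190,372,235),dock=(385,295,490,425),brush=(555,335,595,440)) if s=="_t" else dict(strip=(300,280,375,312),small=(330,400,385,470),timer=(535,240,620,380),cup=(465,255,505,297),glue=(505,370,555,465),thin=(425,395,475,475))
    for n,(a,b,e,f) in rois.items():
        sl=np.s_[int(b*c):int(f*c),int(a*c):int(e*c)]
        P=W[sl].reshape(-1,3);H=hsv[sl].reshape(-1,3)
        ok=np.isfinite(P[:,0])
        if n in("strip","small"): ok&=(H[:,0]<14)&(H[:,1]>120)
        ok&=P[:,2]>(0.05 if n=="strip" else .004 if n!="brush" else .006)
        Q=P[ok]
        if len(Q)<5: print(s,n,len(Q));continue
        print(s,n,len(Q),"min",Q.min(0).round(3),"max",Q.max(0).round(3),"med",np.median(Q,0).round(3))
        if n in("strip","small"):
            for _ in range(4):
                m=Q.mean(0);V=np.linalg.svd(Q-m)[2];Q=Q[abs((Q-m)@V[2])<.004] if n=="strip" else Q
            t=(Q-m)@V[0];w=(Q-m)@V[1]
            print("  m",m.round(4),"ax",V[0].round(3),"n",V[2].round(3),"t",t.min().round(3),t.max().round(3),"w",np.percentile(w,[1,99]).round(3))
        if n=="timer":
            K=(F["pixels"][sl].reshape(-1,3).max(1)<50)&ok&(P[:,2]>.1)
            print("  ball",K.sum(),P[K].mean(0).round(4) if K.any() else 0)
    if s=="_t": 
        img=F["pixels"][180:280,240:320];cv2.imwrite("pics/c.png",cv2.resize(img,None,fx=6,fy=6,interpolation=2))
E
```

```text
_t strip 505 min [ 0.459 -0.17   0.05 ] max [ 0.595 -0.094  0.134] med [ 0.531 -0.131  0.097]
  m [ 0.5312 -0.1319  0.0977] ax [-0.804  0.327 -0.497] n [-0.461  0.186  0.868] t -0.07 0.089 w [-0.017  0.017]
_t small 184 min [ 0.655 -0.117  0.004] max [ 0.765 -0.066  0.013] med [ 0.705 -0.089  0.006]
  m [ 0.7057 -0.09    0.0067] ax [-0.953  0.303  0.003] n [-0.01  -0.023 -1.   ] t -0.059 0.052 w [-0.011  0.013]
_t timer 1888 min [0.458 0.166 0.004] max [0.602 0.295 0.158] med [0.526 0.223 0.05 ]
  ball 77 [0.4982 0.2399 0.151 ]
_t cup 331 min [0.353 0.068 0.004] max [0.411 0.142 0.048] med [0.38  0.104 0.025]
_t glue 419 min [0.706 0.112 0.004] max [0.79  0.188 0.142] med [0.72 0.13 0.09]
_t thin 391 min [0.72  0.005 0.005] max [0.8   0.058 0.113] med [0.734 0.03  0.074]
_t dock 3019 min [ 0.384 -0.206  0.004] max [ 0.61  -0.025  0.134] med [ 0.492 -0.116  0.013]
_t brush 690 min [ 0.37  -0.376  0.006] max [ 0.531 -0.334  0.024] med [ 0.465 -0.355  0.017]
_s strip 167 min [ 0.505 -0.17   0.078] max [ 0.6   -0.107  0.133] med [ 0.568 -0.13   0.113]
  m [ 0.5616 -0.1338  0.1112] ax [ 0.799 -0.385  0.462] n [-0.408  0.218  0.887] t -0.065 0.043 w [-0.009  0.021]
_s small 289 min [ 0.662 -0.116  0.004] max [ 0.77  -0.065  0.01 ] med [ 0.714 -0.088  0.007]
  m [ 0.7151 -0.0889  0.0073] ax [ 0.954 -0.3   -0.002] n [0.003 0.004 1.   ] t -0.054 0.056 w [-0.011  0.014]
_s timer 2708 min [0.235 0.129 0.004] max [0.734 0.363 0.157] med [0.557 0.232 0.05 ]
  ball 81 [0.5077 0.2414 0.1497]
_s cup 435 min [0.355 0.068 0.004] max [0.417 0.127 0.047] med [0.395 0.098 0.031]
_s glue 1185 min [0.656 0.111 0.004] max [0.759 0.17  0.142] med [0.749 0.131 0.081]
_s thin 1059 min [0.733 0.008 0.005] max [0.776 0.058 0.113] med [0.765 0.032 0.068]
```

View pics/c.png

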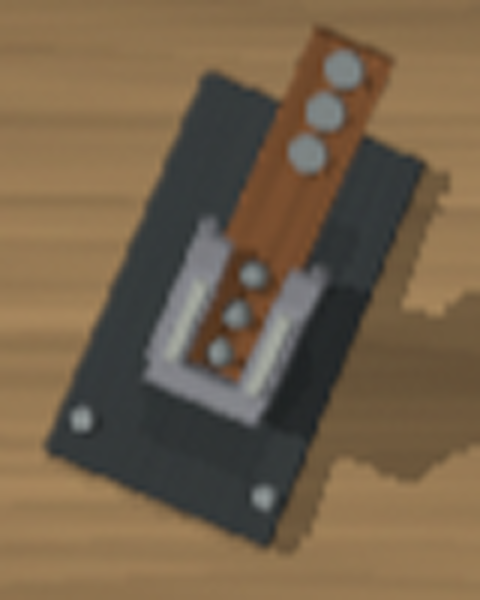

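The crop confirms it: three domes inside the slot, three discs outside, and about 160 mm long. Next I'll work out the approach to a pose above the strip's middle, square to the slope.

```bash
cat >> h.py <<'E'
yaw=np.arctan2(-.327,.804);c30,s30=np.cos(np.pi/6),.5
XS=np.array([c30*np.cos(yaw),c30*np.sin(yaw),s30]);YS=np.array([-np.sin(yaw),np.cos(yaw),0]);ZS=np.cross(XS,YS)
STOP=np.array([.4646,-.1047,.0448])
def slot(x,y,z): return STOP+x*XS+y*YS+z*ZS
def toolR(flip=False):  # tool z = -ZS, tool x = +-XS
    s=-1 if flip else 1
    return np.stack([s*XS,-s*YS,-ZS],1)
def rel(st,p,Rm):
    q=st["tool_rot"];A=R.from_quat([q[1],q[2],q[3],q[0]])
    print("trans cm",(A.inv().apply(p-st["tool_pos"])*100).round(2),"rot",(A.inv()*R.from_matrix(Rm)).as_rotvec().round(4),
      "| tcp",np.round(st["tool_pos"],4),"t",round(st["time"],2),"F",np.round(st["contact_force"],1),"gw",round(st["gripper_width"],3),"gf",round(st["grasp_force"],1))
    d=st["tool_pos"]-STOP; print("slot coords of tcp mm",(np.array([d@XS,d@YS,d@ZS])*1000).round(1),"q",np.round(st["joint_pos"],2))
E
python3 - <<'E'
from h import *
from plant import *
rel(state(),slot(.08,0,.12),toolR())
E
```

```text
trans cm [ 42.08 -38.25   2.26] rot [-0.1806  0.5033  0.6667] | tcp [ 0.1827 -0.5971  0.2105] t 0.1 F [-0.3 -0.4  0.6] gw 1.0 gf 0.0
slot coords of tcp mm [  17.3 -562.3  181.3] q [-1.39  0.05  1.61 -0.    1.48 -0.12]
```

send_rows --steps '[{"translation":[5,-4.5,-1],"delta_rot":[-0.02,0.06,0.08],"jaw":8.5},{"translation":[9,-8,-1],"delta_rot":[-0.05,0.13,0.17],"jaw":8.5},{"translation":[13,-11.5,-1],"delta_rot":[-0.07,0.2,0.26],"jaw":8.5},{"translation":[17,-15,-0.5],"delta_rot":[-0.1,0.27,0.36],"jaw":8.5},{"translation":[21,-19,0],"delta_rot":[-0.12,0.34,0.45],"jaw":8.5},{"translation":[25,-22.5,0.5],"delta_rot":[-0.15,0.41,0.55],"jaw":8.5},{"translation":[28.5,-26,1],"delta_rot":[-0.17,0.48,0.63],"jaw":8.5},{"translation":[31.5,-28.5,1.3],"delta_rot":[-0.181,0.503,0.667],"jaw":8.5}]'

```text
time: 0.9
tool_pos: [0.3863, -0.2538, 0.199]
tool_rot: [0.051, 0.947, -0.188, 0.255]
contact_force: [0.4, -0.6, 1.1]
gripper_width: 0.994
grasp_force: 0.0
```

```bash
python3 - <<'E'
from h import *
from plant import *
rel(state(),slot(.08,0,.12),toolR())
E
```

```text
trans cm [  1.62 -16.77   2.13] rot [ 0.0029 -0.0019 -0.0046] | tcp [ 0.3863 -0.2538  0.199 ] t 0.9 F [ 0.4 -0.6  1.1] gw 0.994 gf 0.0
slot coords of tcp mm [  63.  -167.6  141.7] q [-0.91 -0.8   2.34  0.27  1.15  1.  ]
```

send_rows --steps '[{"translation":[0.4,-4,0.5],"delta_rot":[0,0,0],"jaw":8.5},{"translation":[0.8,-8,1],"delta_rot":[0,0,0],"jaw":8.5},{"translation":[1.2,-12,1.5],"delta_rot":[0,0,0],"jaw":8.5},{"translation":[1.5,-15,2],"delta_rot":[0,0,0],"jaw":8.5},{"translation":[1.6,-16.8,2.1],"delta_rot":[0,0,0],"jaw":8.5},{"translation":[1.6,-16.8,2.1],"delta_rot":[0,0,0],"jaw":8.5},{"translation":[1.6,-16.8,2.1],"delta_rot":[0,0,0],"jaw":8.5},{"translation":[1.6,-16.8,2.1],"delta_rot":[0,0,0],"jaw":8.5}]'

```text
time: 1.7
tool_pos: [0.4725, -0.1099, 0.1902]
tool_rot: [0.051, 0.948, -0.186, 0.254]
contact_force: [0.4, -0.1, -0.6]
gripper_width: 0.991
grasp_force: 0.0
```

```bash
python3 - <<'E'
from h import *
from plant import *
rel(state(),slot(.08,0,0),toolR())
F=grab_frame("wrist");np.savez("f1.npz",**{k+"_w":v for k,v in F.items()})
W=cloud(F,True);hsv=cv2.cvtColor(F["pixels"],cv2.COLOR_BGR2HSV)
S=(W-STOP)@np.stack([XS,YS,ZS],1)
k=(hsv[...,0]<14)&(hsv[...,1]>120)&np.isfinite(W[...,0])&(abs(S[...,1])<.04)&(S[...,0]>-.03)&(S[...,0]<.19)&(abs(S[...,2]-.01)<.015)
Q=W[k];m=Q.mean(0)
for _ in range(4):
    m=Q.mean(0);V=np.linalg.svd(Q-m,full_matrices=False)[2];Q=Q[abs((Q-m)@V[2])<.003]
print(len(Q),"ax",V[0].round(3),"n",V[2].round(3))
s=(Q-STOP)@np.stack([XS,YS,ZS],1)
print(np.percentile(s,[.5,50,99.5],axis=0).round(4))
o=s[(s[:,0]>.07)]
for x in(.07,.09,.11,.13,.15):
    b=o[abs(o[:,0]-x)<.01]
    if len(b)>5:print(x,np.percentile(b[:,1],[1,99]).round(4),np.median(b[:,2]).round(4))
cv2.imwrite("pics/w1.png",cv2.resize(F["pixels"],(800,600)))
E
```

```text
trans cm [-0.09 -0.22 12.13] rot [ 0.0028 -0.0006 -0.0004] | tcp [ 0.4725 -0.1099  0.1902] t 1.7 F [ 0.4 -0.1 -0.6] gw 0.991 gf 0.0
slot coords of tcp mm [ 80.8  -1.9 121.3] q [-0.38 -0.71  2.31 -0.01  1.02  1.58]
3879 ax [-0.801  0.328 -0.501] n [ 0.462 -0.193 -0.866]
[[ 3.00e-03 -1.72e-02  9.20e-03]
 [ 9.20e-02  1.00e-04  1.08e-02]
 [ 1.60e-01  1.76e-02  1.25e-02]]
0.07 [-0.0161  0.0173] 0.0108
0.09 [-0.0168  0.0171] 0.0108
0.11 [-0.0167  0.0178] 0.0108
0.13 [-0.0174  0.0176] 0.0109
0.15 [-0.0172  0.0174] 0.0109
```

View pics/w1.png

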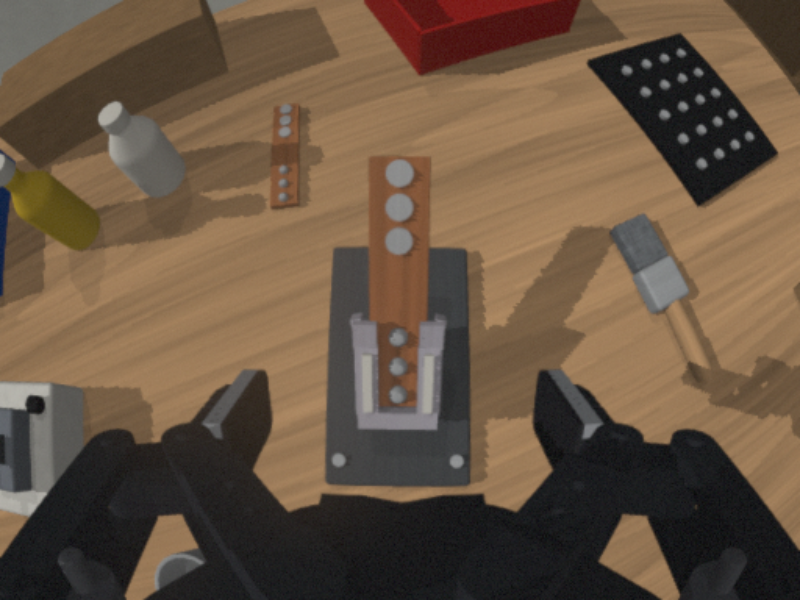

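The wrist view shows the strip at (400,155)–(400,410), on the slot axis and centred between the open fingers. It agrees with my slot frame to about 1 mm. I'll descend and grip it.

send_rows --steps '[{"translation":[0,-0.2,3],"delta_rot":[0.003,0,0],"jaw":8.5},{"translation":[0,-0.2,6],"delta_rot":[0.003,0,0],"jaw":8.5},{"translation":[-0.1,-0.2,8.5],"delta_rot":[0.003,0,0],"jaw":8.5},{"translation":[-0.1,-0.2,10.5],"delta_rot":[0.003,0,0],"jaw":8.5},{"translation":[-0.1,-0.2,11.6],"delta_rot":[0.003,0,0],"jaw":8.5},{"translation":[-0.1,-0.2,12.2],"delta_rot":[0.003,0,0],"jaw":8.5},{"translation":[-0.1,-0.2,12.2],"delta_rot":[0.003,0,0],"jaw":7},{"translation":[-0.1,-0.2,12.2],"delta_rot":[0.003,0,0],"jaw":5.5}]'

```text
time: 2.55
tool_pos: [0.5295, -0.1308, 0.085]
tool_rot: [0.05, 0.948, -0.185, 0.255]
contact_force: [0.4, 0.6, 0.9]
gripper_width: 0.688
grasp_force: 0.0
```

```bash
python3 - <<'E'
from h import *
from plant import *
rel(state(),slot(.08,0,-.001),toolR())
E
```

```text
trans cm [-0.06  0.03  0.08] rot [-0.0006 -0.0018 -0.0002] | tcp [ 0.5295 -0.1308  0.085 ] t 2.55 F [0.4 0.6 0.9] gw 0.688 gf 0.0
slot coords of tcp mm [80.6  0.3 -0.2] q [-0.38 -0.37  2.28 -0.01  0.71  1.59]
```

send_rows --steps '[{"translation":[0,0,0.1],"delta_rot":[0,0,0],"jaw":4.5},{"translation":[0,0,0.1],"delta_rot":[0,0,0],"jaw":4},{"translation":[0,0,0.1],"delta_rot":[0,0,0],"jaw":3.5},{"translation":[0,0,0.1],"delta_rot":[0,0,0],"jaw":2.5},{"translation":[0,0,0.1],"delta_rot":[0,0,0],"jaw":2},{"translation":[0,0,0.1],"delta_rot":[0,0,0],"jaw":2},{"translation":[0,0,0.1],"delta_rot":[0,0,0],"jaw":2},{"translation":[0,0,0.1],"delta_rot":[0,0,0],"jaw":2}]'

```text
time: 3.35
tool_pos: [0.5298, -0.1303, 0.0834]
tool_rot: [0.049, 0.948, -0.185, 0.254]
contact_force: [-0.0, -0.5, 0.1]
gripper_width: 0.23
grasp_force: 0.0
```

```bash
python3 - <<'E'
from h import *
from plant import *
rel(state(),slot(.21,0,0),toolR())
E
```

```text
trans cm [13.    0.1  -0.15] rot [-0.0011 -0.0008  0.0007] | tcp [ 0.5298 -0.1303  0.0834] t 3.35 F [-0.  -0.5  0.1] gw 0.23 gf 0.0
slot coords of tcp mm [80.   0.9 -1.6] q [-0.38 -0.36  2.28 -0.01  0.71  1.59]
```

```bash
python3 - <<'E'
from h import *
from plant import *
F=grab_frame("wrist");a=F["pixels"][150:384,130:382]
G=grab_frame("top")["pixels"][170:290,230:340]
cv2.imwrite("pics/w2.png",np.hstack([cv2.resize(a,(420,390)),cv2.resize(G,(360,390))]))
E
```

```text
(no output)
```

View pics/w2.png

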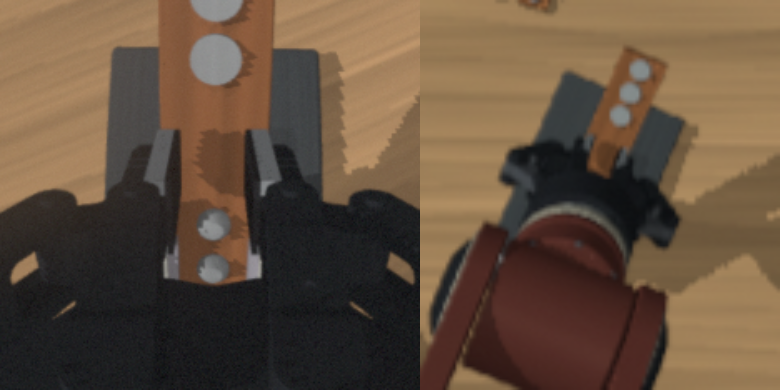

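```bash
python3 - <<'E'
from h import *
from plant import *
F=grab_frame("wrist");W=cloud(F,True);S=(W-STOP)@np.stack([XS,YS,ZS],1)*1000
hs=cv2.cvtColor(F["pixels"],cv2.COLOR_BGR2HSV)
for v in (215,228,240,252,262,275,290,305):
    print(v,[(u,*S[v,u].round(0).astype(int),int(hs[v,u,1])) if np.isfinite(S[v,u,0]) else (u,) for u in range(216,302,6)])
s=state();print(s["gripper_width"],s["grasp_force"],s["time"])
E
```

```text
215 [(216, np.int64(63), np.int64(36), np.int64(-73), 13), (222, np.int64(63), np.int64(31), np.int64(-73), 17), (228, np.int64(93), np.int64(17), np.int64(10), 139), (234, np.int64(93), np.int64(14), np.int64(10), 139), (240, np.int64(94), np.int64(10), np.int64(11), 135), (246, np.int64(94), np.int64(7), np.int64(11), 145), (252, np.int64(93), np.int64(4), np.int64(11), 141), (258, np.int64(93), np.int64(1), np.int64(10), 141), (264, np.int64(94), np.int64(-3), np.int64(11), 147), (270, np.int64(93), np.int64(-6), np.int64(10), 143), (276, np.int64(93), np.int64(-9), np.int64(10), 147), (282, np.int64(94), np.int64(-12), np.int64(11), 145), (288, np.int64(93), np.int64(-15), np.int64(11), 141), (294, np.int64(63), np.int64(-30), np.int64(-74), 14), (300, np.int64(63), np.int64(-35), np.int64(-74), 15)]
228 [(216, np.int64(54), np.int64(36), np.int64(-67), 10), (222, np.int64(54), np.int64(31), np.int64(-68), 3), (228, np.int64(91), np.int64(16), np.int64(23), 21), (234, np.int64(91), np.int64(13), np.int64(24), 33), (240, np.int64(86), np.int64(11), np.int64(11), 134), (246, np.int
[... 4628 characters left out ...]
 np.int64(13), np.int64(65), 17), (234, np.int64(41), np.int64(14), np.int64(21), 12), (240, np.int64(34), np.int64(12), np.int64(11), 137), (246, np.int64(34), np.int64(8), np.int64(11), 145), (252, np.int64(35), np.int64(4), np.int64(12), 6), (258, np.int64(36), np.int64(1), np.int64(14), 5), (264, np.int64(34), np.int64(-3), np.int64(12), 28), (270, np.int64(34), np.int64(-7), np.int64(12), 148), (276, np.int64(33), np.int64(-11), np.int64(10), 144), (282, np.int64(41), np.int64(-13), np.int64(20), 12), (288, np.int64(74), np.int64(-11), np.int64(65), 46), (294, np.int64(98), np.int64(-9), np.int64(96), 15), (300, np.int64(98), np.int64(-11), np.int64(96), 35)]
0.23704688196769524 0.0 3.5
```

```bash
python3 - <<'E'
from h import *
from plant import *
F=grab_frame("wrist")["pixels"][205:315,205:315]
G=grab_frame("scene")["pixels"][160:230,180:260]
cv2.imwrite("pics/w3.png",np.hstack([cv2.resize(F,(400,500),interpolation=2),cv2.resize(G,(400,500),interpolation=2)]))
E
```

```text
(no output)
```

View pics/w3.png

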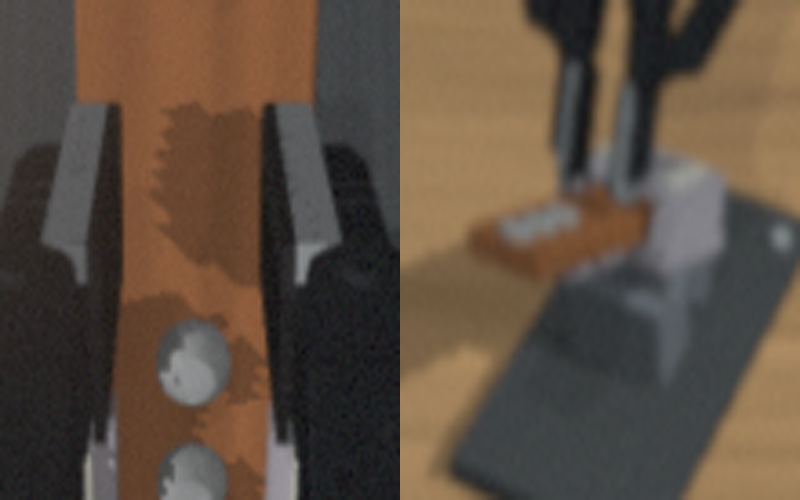

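```bash
python3 - <<'E'
from h import *
from plant import *
def fing(F,tcp):
    W=cloud(F,True);S=(W-STOP)@np.stack([XS,YS,ZS],1)*1000
    c=-np.ravel(F["tvec"])@R.from_rotvec(np.ravel(F["rvec"])).as_matrix()
    d=c-STOP;print("cam slot",(np.array([d@XS,d@YS,d@ZS])*1000).round(0))
    T=(tcp-STOP)@np.stack([XS,YS,ZS],1)*1000
    P=S-T
    k=np.isfinite(P[...,0])&(abs(P[...,0])<16)&(abs(P[...,1])<62)&(abs(P[...,1])>8)&(S[...,2]>12.5)&(P[...,2]<80)
    sat=cv2.cvtColor(F["pixels"],cv2.COLOR_BGR2HSV)[...,1]; k&=sat<80
    Q=P[k]
    print(len(Q),"z pct",np.percentile(Q[:,2],[0,1,5,20]).round(1));i=Q[:,2]<Q[:,2].min()+4
    print("tip pts: y",np.unique(Q[i,1].round(0)),"x",Q[i,0].min().round(1),Q[i,0].max().round(1))
fing(load("f1.npz","_w"),np.array([.4725,-.1099,.1902]))
s=state();fing(grab_frame("wrist"),s["tool_pos"])
print(s["joint_pos"].round(4),s["joint_efforts"].round(2),s["contact_force"])
E
```

```text
cam slot [148.  -1. 284.]
3550 z pct [33.5 36.3 39.7 47.9]
tip pts: y [-47. -43. -42.  43.  50.] x -9.2 10.7
cam slot [147.   1. 161.]
8274 z pct [24.8 28.  34.8 54.9]
tip pts: y [-21. -20. -19. -18. -16. -15. -14. -13. -12. -11. -10.  10.  11.  12.
  13.  14.  15.  16.  17.  18.  19.  20.  21.  22.  23.] x 5.8 11.5
[-0.3751 -0.3641  2.2758 -0.007   0.7056  1.5852] [ 0.000e+00 -1.954e+01 -3.521e+01 -1.000e-02 -1.590e+00  0.000e+00] [-0.49638446 -0.17512024  0.35494102]
```

The picture shows the fingertips at about (95,105) and (290,105), standing above the strip's top face instead of beside it. The cloud puts them about 35 mm farther back along the tool than the reported TCP implies, while x and y agree. I'll open, go about 35 mm deeper and re-grip, watching the force.

send_rows --steps '[{"translation":[0,0,0],"delta_rot":[0,0,0],"jaw":4},{"translation":[0,0,0],"delta_rot":[0,0,0],"jaw":6},{"translation":[0,0.1,0],"delta_rot":[0,0,0],"jaw":7},{"translation":[0,0.1,0],"delta_rot":[0,0,0],"jaw":7},{"translation":[0,0.1,0],"delta_rot":[0,0,0],"jaw":7},{"translation":[0,0.1,0.7],"delta_rot":[0,0,0],"jaw":7},{"translation":[0,0.1,1.4],"delta_rot":[0,0,0],"jaw":7},{"translation":[0,0.1,1.8],"delta_rot":[0,0,0],"jaw":7}]'

```text
time: 4.45
tool_pos: [0.5376, -0.1346, 0.0666]
tool_rot: [0.049, 0.948, -0.185, 0.254]
contact_force: [-0.3, -0.6, -0.9]
gripper_width: 0.819
grasp_force: 0.0
```

send_rows --steps '[{"translation":[0,0,0.6],"delta_rot":[0,0,0],"jaw":7},{"translation":[0,0,1.2],"delta_rot":[0,0,0],"jaw":7},{"translation":[0,0,1.7],"delta_rot":[0,0,0],"jaw":7},{"translation":[0,0,1.7],"delta_rot":[0,0,0],"jaw":6},{"translation":[0,0,1.7],"delta_rot":[0,0,0],"jaw":5},{"translation":[0,0,1.7],"delta_rot":[0,0,0],"jaw":4.5},{"translation":[0,0,1.7],"delta_rot":[0,0,0],"jaw":4},{"translation":[0,0,1.7],"delta_rot":[0,0,0],"jaw":3}]'

```text
time: 5.25
tool_pos: [0.5458, -0.1378, 0.0537]
tool_rot: [0.049, 0.948, -0.185, 0.255]
contact_force: [-2.9, 1.8, 2.9]
gripper_width: 0.409
grasp_force: 59.5
```

send_rows --steps '[{"translation":[0,0,0],"delta_rot":[0,0,0],"jaw":2.5},{"translation":[0,0,0],"delta_rot":[0,0,0],"jaw":2},{"translation":[0,0,0],"delta_rot":[0,0,0],"jaw":2},{"translation":[0,0,0],"delta_rot":[0,0,0],"jaw":2},{"translation":[0,0,0],"delta_rot":[0,0,0],"jaw":2},{"translation":[0,0,0],"delta_rot":[0,0,0],"jaw":2},{"translation":[0,0,0],"delta_rot":[0,0,0],"jaw":2},{"translation":[0,0,0],"delta_rot":[0,0,0],"jaw":2}]'

```text
time: 6.05
tool_pos: [0.5459, -0.1378, 0.0537]
tool_rot: [0.049, 0.948, -0.185, 0.255]
contact_force: [-5.8, 1.8, 6.6]
gripper_width: 0.413
grasp_force: 59.8
```

```bash
python3 - <<'E'
from h import *
from plant import *
rel(state(),slot(.21,0,-.034),toolR())
E
```

```text
trans cm [12.95  0.   -0.2 ] rot [-0.0012 -0.0012  0.0006] | tcp [ 0.5459 -0.1378  0.0537] t 6.05 F [-5.8  1.8  6.6] gw 0.413 gf 59.8
slot coords of tcp mm [ 80.5  -0.  -36.1] q [-0.38 -0.26  2.25 -0.01  0.62  1.58]
```

send_rows --steps '[{"translation":[0,0,-0.1],"delta_rot":[0,0,0],"jaw":2},{"translation":[1,0,-0.1],"delta_rot":[0,0,0],"jaw":2},{"translation":[2.5,0,-0.1],"delta_rot":[0,0,0],"jaw":2},{"translation":[4.5,0,-0.1],"delta_rot":[0,0,0],"jaw":2},{"translation":[6.5,0,-0.1],"delta_rot":[0,0,0],"jaw":2},{"translation":[8.5,0,-0.1],"delta_rot":[0,0,0],"jaw":2},{"translation":[10.5,0,-0.3],"delta_rot":[0,0,0],"jaw":2},{"translation":[12,0,-0.6],"delta_rot":[0,0,0],"jaw":2}]'

```text
time: 6.85
tool_pos: [0.6405, -0.1764, 0.1189]
tool_rot: [0.049, 0.948, -0.185, 0.255]
contact_force: [0.1, -0.1, -0.8]
gripper_width: 0.409
grasp_force: 59.8
```

```bash
python3 - <<'E'
from h import *
from plant import *
rel(state(),slot(.21,0,.02),toolR())
E
```

```text
trans cm [ 0.85 -0.02 -5.07] rot [-0.001  -0.0011  0.0005] | tcp [ 0.6405 -0.1764  0.1189] t 6.85 F [ 0.1 -0.1 -0.8] gw 0.409 gf 59.8
slot coords of tcp mm [ 2.015e+02 -1.000e-01 -3.080e+01] q [-0.38 -0.09  1.98 -0.    0.72  1.58]
```

send_rows --steps '[{"translation":[0.5,0,-2],"delta_rot":[0,0,0],"jaw":2},{"translation":[0.8,0,-4],"delta_rot":[0,0,-0.14],"jaw":2},{"translation":[0.8,0,-5],"delta_rot":[0,0,-0.28],"jaw":2},{"translation":[0.8,0,-5],"delta_rot":[0,0,-0.42],"jaw":2},{"translation":[0.8,0,-5],"delta_rot":[0,0,-0.56],"jaw":2},{"translation":[0.8,0,-5],"delta_rot":[0,0,-0.7],"jaw":2},{"translation":[0.8,0,-5],"delta_rot":[0,0,-0.84],"jaw":2},{"translation":[0.8,0,-5],"delta_rot":[0,0,-0.98],"jaw":2}]'

```text
time: 7.65
tool_pos: [0.6226, -0.1691, 0.1654]
tool_rot: [0.164, 0.923, 0.286, 0.201]
contact_force: [0.2, 1.4, -1.6]
gripper_width: 0.409
grasp_force: 60.1
```

send_rows --steps '[{"translation":[0,0,0],"delta_rot":[0,0,-0.14],"jaw":2},{"translation":[0,0,0],"delta_rot":[0,0,-0.28],"jaw":2},{"translation":[0,0,0],"delta_rot":[0,0,-0.42],"jaw":2},{"translation":[0,0,0],"delta_rot":[0,0,-0.56],"jaw":2},{"translation":[0,0,0],"delta_rot":[0,0,-0.7],"jaw":2},{"translation":[0,0,0],"delta_rot":[0,0,-0.84],"jaw":2},{"translation":[0,0,0],"delta_rot":[0,0,-0.98],"jaw":2},{"translation":[0,0,0],"delta_rot":[0,0,-1.1],"jaw":2}]'

```text
time: 8.45
tool_pos: [0.6226, -0.1692, 0.1654]
tool_rot: [0.244, 0.638, 0.726, 0.086]
contact_force: [0.2, -0.0, -0.4]
gripper_width: 0.404
grasp_force: 60.1
```

```bash
python3 - <<'E'
from h import *
from plant import *
rel(state(),slot(.21,0,.02),toolR(True))
E
```

```text
trans cm [-0.08  0.18 -0.09] rot [ 1.1000e-03 -3.0000e-04 -1.0557e+00] | tcp [ 0.6226 -0.1692  0.1654] t 8.45 F [ 0.2 -0.  -0.4] gw 0.404 gf 60.1
slot coords of tcp mm [ 2.081e+02 -2.000e-01  1.910e+01] q [-0.38 -0.19  1.99 -0.    0.82 -0.51]
```

send_rows --steps '[{"translation":[0,0,0],"delta_rot":[0,0,-0.14],"jaw":2},{"translation":[0,0,0],"delta_rot":[0,0,-0.28],"jaw":2},{"translation":[0,0,0],"delta_rot":[0,0,-0.42],"jaw":2},{"translation":[0,0,0],"delta_rot":[0,0,-0.56],"jaw":2},{"translation":[0,0,0],"delta_rot":[0,0,-0.7],"jaw":2},{"translation":[0,0,0],"delta_rot":[0,0,-0.84],"jaw":2},{"translation":[0,0,0],"delta_rot":[0,0,-0.98],"jaw":2},{"translation":[0,0,0],"delta_rot":[0,0,-1.056],"jaw":2}]'

```text
time: 9.25
tool_pos: [0.6226, -0.1691, 0.1654]
tool_rot: [0.254, 0.186, 0.948, -0.049]
contact_force: [-0.4, 0.4, -1.0]
gripper_width: 0.409
grasp_force: 60.1
```

```bash
cat > m.py <<'E'
from h import *
from plant import *
def strip(tag=None):
    F=grab_frame("wrist");W=cloud(F,True);hsv=cv2.cvtColor(F["pixels"],cv2.COLOR_BGR2HSV)
    st=state();B=np.stack([XS,YS,ZS],1);T=(st["tool_pos"]-STOP)@B
    S=(W-STOP)@B;D=S-T
    k=(hsv[...,0]<14)&(hsv[...,1]>110)&np.isfinite(W[...,0])&(abs(D[...,1])<.03)&(abs(D[...,0])<.095)&(D[...,2]>.015)&(D[...,2]<.065)
    k=cv2.morphologyEx(k.astype(np.uint8),cv2.MORPH_OPEN,np.ones((3,3)))>0
    Q=S[k]
    for _ in range(4):
        m=Q.mean(0);V=np.linalg.svd(Q-m,full_matrices=False)[2];Q=Q[abs((Q-m)@V[2])<.003]
    a=V[0]*np.sign(V[0][0]);n=V[2]*np.sign(V[2][2])
    print(len(Q),"slot-frame axis",a.round(4),"n",n.round(4))
    print("x range",np.percentile(Q[:,0],[.3,99.7]).round(4))
    for x in np.arange(-.07,.08,.02)+T[0]:
        b=Q[abs(Q[:,0]-x)<.01]
        if len(b)>20:print(" x",x.round(3),"y",np.percentile(b[:,1],[1,99]).round(4),"ztop",np.median(b[:,2]).round(4))
    rel(st,slot(.142,0,T[2]),toolR(True))
    if tag: cv2.imwrite(f"pics/{tag}.png",cv2.resize(F["pixels"],(800,600)))
E
python3 -c "
from m import *
strip('w4')"
```

```text
15464 slot-frame axis [ 0.9999 -0.0134  0.003 ] n [-0.0031 -0.0085  1.    ]
x range [0.1289 0.2361]
 x 0.138 y [-0.0166  0.0184] ztop 0.0659
 x 0.158 y [-0.0168  0.0182] ztop 0.066
 x 0.178 y [-0.0171  0.018 ] ztop 0.0661
 x 0.198 y [-0.0171  0.0177] ztop 0.0661
 x 0.218 y [-0.017   0.0173] ztop 0.0662
 x 0.238 y [-0.0172  0.0171] ztop 0.0662
trans cm [ 6.61  0.02 -0.  ] rot [0.001  0.0003 0.0002] | tcp [ 0.6226 -0.1691  0.1654] t 9.3 F [-0.2 -0.1 -0.2] gw 0.408 gf 60.1
slot coords of tcp mm [ 2.081e+02 -1.000e-01  1.910e+01] q [-0.38 -0.19  1.99 -0.    0.82 -1.56]
```

View pics/w4.png

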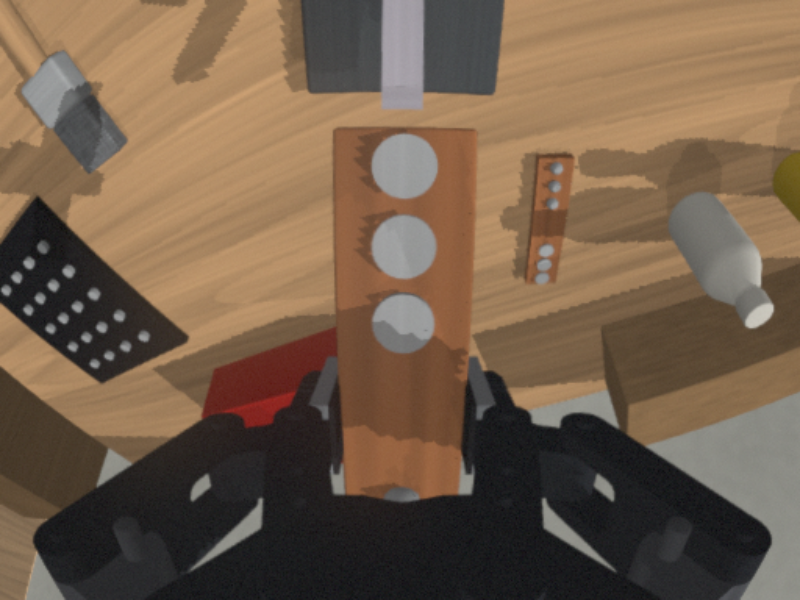

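The disc end (404,130) now faces the dock tongue (403,100), discs up. I'll trim the yaw by 0.01 rad and lower to about 1.5 mm over the floor line. Then I'll come up to the mouth.

send_rows --steps '[{"translation":[0,0,2],"delta_rot":[0,0,-0.01],"jaw":2},{"translation":[0,0,4],"delta_rot":[0,0,-0.01],"jaw":2},{"translation":[0,0,5.35],"delta_rot":[0,0,-0.01],"jaw":2},{"translation":[1,0,5.35],"delta_rot":[0,0,-0.01],"jaw":2},{"translation":[3,0,5.35],"delta_rot":[0,0,-0.01],"jaw":2},{"translation":[5,0,5.35],"delta_rot":[0,0,-0.01],"jaw":2},{"translation":[6,0,5.35],"delta_rot":[0,0,-0.01],"jaw":2},{"translation":[6,0,5.35],"delta_rot":[0,0,-0.01],"jaw":2}]'

```text
time: 10.1
tool_pos: [0.5977, -0.1584, 0.0881]
tool_rot: [0.253, 0.183, 0.949, -0.05]
contact_force: [0.6, 0.5, -0.9]
gripper_width: 0.41
grasp_force: 60.0
```

```bash
python3 -c "
from m import *
strip('w5')"
```

```text
15476 slot-frame axis [ 1.     -0.0062  0.0013] n [-0.0013 -0.0081  1.    ]
x range [0.0669 0.1739]
 x 0.078 y [-0.0164  0.0185] ztop 0.0127
 x 0.098 y [-0.0166  0.0185] ztop 0.0127
 x 0.118 y [-0.0167  0.0184] ztop 0.0127
 x 0.138 y [-0.0164  0.018 ] ztop 0.0128
 x 0.158 y [-0.0166  0.0181] ztop 0.0128
 x 0.178 y [-0.0166  0.018 ] ztop 0.0128
trans cm [ 0.59 -0.03 -0.  ] rot [0.0011 0.0013 0.0048] | tcp [ 0.599  -0.159   0.0895] t 10.15 F [ 0.2 -0.  -0.6] gw 0.41 gf 60.0
slot coords of tcp mm [147.9   0.3 -33.8] q [-0.38 -0.16  2.1  -0.    0.67 -1.56]
```

send_rows --steps '[{"translation":[0,-0.07,0.08],"delta_rot":[0,0,-0.004],"jaw":2},{"translation":[0.7,-0.07,0.08],"delta_rot":[0,0,-0.004],"jaw":2},{"translation":[1.4,-0.07,0.08],"delta_rot":[0,0,-0.004],"jaw":2},{"translation":[2.1,-0.07,0.08],"delta_rot":[0,0,-0.004],"jaw":2},{"translation":[2.8,-0.07,0.08],"delta_rot":[0,0,-0.004],"jaw":2},{"translation":[3.4,-0.07,0.08],"delta_rot":[0,0,-0.004],"jaw":2},{"translation":[4,-0.07,0.08],"delta_rot":[0,0,-0.004],"jaw":2},{"translation":[4,-0.07,0.08],"delta_rot":[0,0,-0.004],"jaw":2}]'

```text
time: 10.95
tool_pos: [0.5661, -0.1466, 0.0676]
tool_rot: [0.254, 0.181, 0.949, -0.05]
contact_force: [-0.2, -0.7, -0.7]
gripper_width: 0.407
grasp_force: 60.0
```

```bash
python3 -c "
from m import *
strip()"
```

```text
12801 slot-frame axis [ 0.9985 -0.0543  0.0012] n [-0.0017 -0.0091  1.    ]
x range [0.0278 0.1346]
 x 0.037 y [-0.011   0.0134] ztop 0.0118
 x 0.057 y [-0.0167  0.0162] ztop 0.0118
 x 0.077 y [-0.0177  0.0173] ztop 0.0118
 x 0.097 y [-0.0175  0.017 ] ztop 0.0118
 x 0.117 y [-0.0175  0.0171] ztop 0.0119
 x 0.137 y [-0.0176  0.0173] ztop 0.0119
trans cm [-3.46  0.03  0.  ] rot [0.0011 0.0004 0.0091] | tcp [ 0.5668 -0.1469  0.0682] t 11.0 F [-0.   0.  -1.2] gw 0.407 gf 60.0
slot coords of tcp mm [107.4  -0.6 -35. ] q [-0.38 -0.22  2.19 -0.    0.64 -1.57]
```

send_rows --steps '[{"translation":[0.5,0,0.05],"delta_rot":[0,0,0],"jaw":2},{"translation":[1,0.03,0.05],"delta_rot":[0,0,0],"jaw":2},{"translation":[1.5,0.03,0.05],"delta_rot":[0,0,0],"jaw":2},{"translation":[2,0.03,0.05],"delta_rot":[0,0,0],"jaw":2},{"translation":[2.3,0.03,0.05],"delta_rot":[0,0,0],"jaw":2},{"translation":[2.5,0.03,0.05],"delta_rot":[0,0,0],"jaw":2},{"translation":[2.6,0.03,0.05],"delta_rot":[0,0,0],"jaw":2},{"translation":[2.6,0.03,0.05],"delta_rot":[0,0,0],"jaw":2}]'

```text
time: 11.8
tool_pos: [0.5466, -0.1386, 0.0552]
tool_rot: [0.254, 0.181, 0.949, -0.05]
contact_force: [-0.7, 0.2, -1.4]
gripper_width: 0.411
grasp_force: 60.0
```

send_rows --steps '[{"translation":[0.1,0,0],"delta_rot":[0,0,0],"jaw":2},{"translation":[0.15,0,0],"delta_rot":[0,0,0],"jaw":2},{"translation":[0.2,0,0],"delta_rot":[0,0,0],"jaw":2},{"translation":[0.25,0,0],"delta_rot":[0,0,0],"jaw":2},{"translation":[0.25,0,0],"delta_rot":[0,0,0],"jaw":2},{"translation":[0.25,0,0],"delta_rot":[0,0,0],"jaw":2},{"translation":[0.25,0,0],"delta_rot":[0,0,0],"jaw":2},{"translation":[0.25,0,0],"delta_rot":[0,0,0],"jaw":2}]'

```text
time: 12.6
tool_pos: [0.545, -0.138, 0.0543]
tool_rot: [0.255, 0.181, 0.949, -0.05]
contact_force: [2.4, 0.4, 0.1]
gripper_width: 0.409
grasp_force: 60.1
```

```bash
python3 -c "
from m import *
strip()"
```

```text
10992 slot-frame axis [ 0.9976 -0.0697  0.0038] n [-0.0044 -0.0087  1.    ]
x range [0.001  0.1082]
 x 0.01 y [-0.011   0.0137] ztop 0.0115
 x 0.03 y [-0.011   0.0135] ztop 0.0116
 x 0.05 y [-0.0118  0.014 ] ztop 0.0117
 x 0.07 y [-0.0173  0.0167] ztop 0.0118
 x 0.09 y [-0.0173  0.0171] ztop 0.0118
 x 0.11 y [-0.0179  0.0171] ztop 0.0119
trans cm [-6.19  0.01  0.01] rot [0.0011 0.0018 0.0089] | tcp [ 0.545  -0.138   0.0543] t 12.65 F [ 3.2 -0.2  0.2] gw 0.412 gf 60.1
slot coords of tcp mm [ 80.1  -0.6 -35.3] q [-0.38 -0.26  2.25 -0.    0.62 -1.57]
```

send_rows --steps '[{"translation":[0.1,0,0.05],"delta_rot":[0,0,0],"jaw":2},{"translation":[0.2,0,0.1],"delta_rot":[0,0,0],"jaw":2},{"translation":[0.25,0,0.1],"delta_rot":[0,0,0],"jaw":2},{"translation":[0.25,0,0.1],"delta_rot":[0,0,0],"jaw":2},{"translation":[0.25,0,0.1],"delta_rot":[0,0,0],"jaw":2},{"translation":[0.25,0,0.1],"delta_rot":[0,0,0],"jaw":2},{"translation":[0.25,0,0.1],"delta_rot":[0,0,0],"jaw":2},{"translation":[0.25,0,0.1],"delta_rot":[0,0,0],"jaw":2}]'

```text
time: 13.45
tool_pos: [0.5451, -0.1381, 0.0542]
tool_rot: [0.257, 0.181, 0.948, -0.051]
contact_force: [6.2, -0.8, 3.4]
gripper_width: 0.407
grasp_force: 60.2
```

```bash
python3 -c "
from m import *
strip()"
```

```text
10958 slot-frame axis [ 0.9975 -0.0713  0.0023] n [-0.003  -0.0092  1.    ]
x range [0.001  0.1082]
 x 0.01 y [-0.0109  0.0137] ztop 0.0115
 x 0.03 y [-0.011   0.0136] ztop 0.0115
 x 0.05 y [-0.0119  0.0139] ztop 0.0116
 x 0.07 y [-0.0173  0.0165] ztop 0.0116
 x 0.09 y [-0.0174  0.0171] ztop 0.0117
 x 0.11 y [-0.0178  0.0171] ztop 0.0117
trans cm [-6.18  0.01  0.04] rot [0.0011 0.0064 0.0087] | tcp [ 0.5451 -0.1381  0.0542] t 13.5 F [ 4.9 -0.9  3.4] gw 0.408 gf 60.2
slot coords of tcp mm [ 80.2  -0.6 -35.4] q [-0.38 -0.26  2.26 -0.    0.62 -1.57]
```

The push force rises with no travel, so the strip is at the stop. Release and back off.

send_rows --steps '[{"translation":[0,0,0],"delta_rot":[0,0,0],"jaw":4.2},{"translation":[0,0,0],"delta_rot":[0,0,0],"jaw":5},{"translation":[0,0,0],"delta_rot":[0,0,0],"jaw":6},{"translation":[0,0,0],"delta_rot":[0,0,0],"jaw":7},{"translation":[0,0,0],"delta_rot":[0,0,0],"jaw":7},{"translation":[0,0,-1],"delta_rot":[0,0,0],"jaw":7},{"translation":[0,0,-3],"delta_rot":[0,0,0],"jaw":7},{"translation":[0,0,-6],"delta_rot":[0,0,0],"jaw":7}]'

```text
time: 14.3
tool_pos: [0.5136, -0.1255, 0.102]
tool_rot: [0.252, 0.181, 0.949, -0.05]
contact_force: [-0.2, -0.1, 1.3]
gripper_width: 0.821
grasp_force: 0.0
```

send_rows --steps '[{"translation":[0,0,-3],"delta_rot":[0,0,0],"jaw":7},{"translation":[0,0,-6],"delta_rot":[0,0,0],"jaw":7},{"translation":[0,0,-9],"delta_rot":[0,0,0],"jaw":6},{"translation":[-4,0,-9],"delta_rot":[0,0,0],"jaw":4},{"translation":[-8,0,-9],"delta_rot":[0,0,0],"jaw":2},{"translation":[-10,0,-9],"delta_rot":[0,0,0],"jaw":0.5},{"translation":[-10,0,-9],"delta_rot":[0,0,0],"jaw":0.5},{"translation":[-10,0,-9],"delta_rot":[0,0,0],"jaw":0.5}]'

```text
time: 15.1
tool_pos: [0.5533, -0.1407, 0.2306]
tool_rot: [0.253, 0.181, 0.949, -0.05]
contact_force: [-1.0, 0.6, -0.5]
gripper_width: 0.059
grasp_force: 0.0
```

```bash
python3 - <<'E'
from h import *
from plant import *
F=grab_frame("wrist");W=cloud(F,True);hsv=cv2.cvtColor(F["pixels"],cv2.COLOR_BGR2HSV)
B=np.stack([XS,YS,ZS],1);S=(W-STOP)@B
def fit(S,hsv):
    k=(hsv[...,0]<14)&(hsv[...,1]>110)&np.isfinite(S[...,0])&(abs(S[...,1])<.03)&(S[...,0]>-.02)&(S[...,0]<.19)&(abs(S[...,2]-.011)<.006)
    k=cv2.morphologyEx(k.astype(np.uint8),cv2.MORPH_OPEN,np.ones((3,3)))>0
    Q=S[k];print(len(Q))
    if len(Q)<20:return
    print("x",np.percentile(Q[:,0],[.3,99.7]).round(4),[(x,np.percentile(Q[abs(Q[:,0]-x)<.01],[1,99],axis=0)[:,1].round(4),np.median(Q[abs(Q[:,0]-x)<.01][:,2]).round(4)) for x in(.01,.05,.09,.12,.15) if (abs(Q[:,0]-x)<.01).sum()>20])
fit(S,hsv)
T=grab_frame("top");WT=cloud(T);fit((WT-STOP)@B,cv2.cvtColor(T["pixels"],cv2.COLOR_BGR2HSV))
rel(state(),slot(.2,0,.1),toolR(True))
# timer geometry
F=load("f0.npz","_t");W=cloud(F);P=W[180:245,118:182].reshape(-1,3)
top=P[(abs(P[:,2]-.05)<.004)];r=cv2.minAreaRect((top[:,:2]*1000).astype(np.float32));print("box top",r)
blk=P[(abs(P[:,2]-.075)<.006)];print("block",len(blk),cv2.minAreaRect((blk[:,:2]*1000).astype(np.float32)))
cv2.imwrite("pics/d.png",np.hstack([cv2.resize(T["pixels"][150:290,100:320],(440,280)),cv2.resize(grab_frame("scene")["pixels"][140:250,190:400],(360,280))]))
E
```

```text
4590
x [0.0038 0.1598] [(0.01, array([-0.0108,  0.0132]), np.float64(0.0109)), (0.05, array([-0.0113,  0.0134]), np.float64(0.0109)), (0.09, array([-0.0179,  0.0172]), np.float64(0.0109)), (0.12, array([-0.0178,  0.0169]), np.float64(0.0109)), (0.15, array([-0.0178,  0.0166]), np.float64(0.0109))]
62
x [0.1361 0.1589] [(0.15, array([-0.0175,  0.0151]), np.float64(0.0096))]
trans cm [-2.53 -0.04  1.26] rot [ 0.0011 -0.002   0.0092] | tcp [ 0.5527 -0.1403  0.2297] t 15.2 F [ 0.4 -0.2  0.7] gw 0.057 gf 0.0
slot coords of tcp mm [174.7   0.2 112.6] q [-0.38 -0.45  2.08 -0.    0.99 -1.57]
box top ((530.7733764648438, 230.88604736328125), (99.79649353027344, 119.27266693115234), 71.46625518798828)
block 392 ((531.205078125, 231.37994384765625), (50.585975646972656, 69.54304504394531), 71.02140808105469)
```

View pics/d.png

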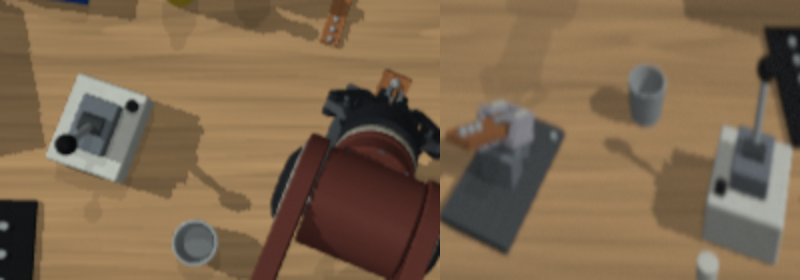

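The strip is fully home. It spans x ≈ 0–160 mm, and its top is at the starting height. The domes show at the outer end (395,85) of the picture. The timer is at (0.531, 0.231), throwing towards heading −18.5°, with its ball at (66,145) on the near side.

```bash
cat > lev.py <<'E'
from h import *
from plant import *
h=np.deg2rad(-18.5);XT=np.array([np.cos(h),np.sin(h),0]);YT=np.array([-np.sin(h),np.cos(h),0]);C=np.array([.531,.231,0])
RL=np.stack([-XT,YT,[0,0,-1]],1)
def go(x,z,y=0):
    s=state();rel(s,C+x*XT+y*YT+np.array([0,0,z]),RL);d=s["tool_pos"]-C;print("timer coords mm",(d@XT*1000).round(1),(d@YT*1000).round(1))
E
python3 -c "
from lev import *
go(-.085,.23)"
```

```text
trans cm [ 20.92  33.25 -12.18] rot [-0.0178  0.5218 -0.0527] | tcp [ 0.5527 -0.1403  0.2299] t 15.25 F [-0.7 -0.1  0.2] gw 0.053 gf 0.0
slot coords of tcp mm [174.9   0.2 112.8] q [-0.38 -0.45  2.08 -0.    0.99 -1.57]
timer coords mm 138.4 -345.3
```

send_rows --steps '[{"translation":[2.1,3.3,-1.2],"delta_rot":[0,0.05,-0.005],"jaw":0.2},{"translation":[4.6,7.3,-2.7],"delta_rot":[-0.004,0.115,-0.01],"jaw":0.2},{"translation":[7.1,11.3,-4.1],"delta_rot":[-0.006,0.18,-0.018],"jaw":0.2},{"translation":[9.6,15.3,-5.6],"delta_rot":[-0.008,0.24,-0.024],"jaw":0.2},{"translation":[12.1,19.3,-7.1],"delta_rot":[-0.01,0.3,-0.03],"jaw":0.2},{"translation":[14.6,23.3,-8.5],"delta_rot":[-0.012,0.365,-0.037],"jaw":0.2},{"translation":[17.1,27.3,-10],"delta_rot":[-0.015,0.43,-0.043],"jaw":0.2},{"translation":[19.2,30.5,-11.2],"delta_rot":[-0.017,0.49,-0.05],"jaw":0.2}]'

```text
time: 16.05
tool_pos: [0.4581, 0.2269, 0.231]
tool_rot: [0.015, 0.161, 0.987, -0.003]
contact_force: [0.6, 0.1, -0.2]
gripper_width: 0.027
grasp_force: 0.0
```

```bash
python3 -c "
from lev import *
go(-.085,.105)"
```

```text
trans cm [ 2.11  2.72 12.54] rot [-0.0012  0.0314 -0.0008] | tcp [0.4581 0.2269 0.231 ] t 16.05 F [ 0.6  0.1 -0.2] gw 0.027 gf 0.0
slot coords of tcp mm [-20.3 304.7 226.7] q [ 0.33 -0.25  1.86 -0.02  1.51 -0.92]
timer coords mm -67.8 -27.0
```

send_rows --steps '[{"translation":[1.5,2,0],"delta_rot":[0,0.03,0],"jaw":0.2},{"translation":[2.1,2.7,0.5],"delta_rot":[0,0.031,0],"jaw":0.2},{"translation":[2.1,2.7,3.5],"delta_rot":[0,0.031,0],"jaw":0.2},{"translation":[2.1,2.7,7],"delta_rot":[0,0.031,0],"jaw":0.2},{"translation":[2.1,2.7,10],"delta_rot":[0,0.031,0],"jaw":0.2},{"translation":[2.1,2.7,12],"delta_rot":[0,0.031,0],"jaw":0.2},{"translation":[2.1,2.7,12.5],"delta_rot":[0,0.031,0],"jaw":0.2},{"translation":[2.1,2.7,12.5],"delta_rot":[0,0.031,0],"jaw":0.2}]'

```text
time: 16.85
tool_pos: [0.4517, 0.2545, 0.1046]
tool_rot: [0.001, 0.162, 0.987, -0.001]
contact_force: [0.0, -0.0, -0.2]
gripper_width: 0.024
grasp_force: 0.0
```

```bash
python3 -c "
from lev import *
F=grab_frame('wrist')
W=cloud(F,True)-C; k=(F['pixels'].max(2)<60)&np.isfinite(W[...,0])
x,y,z=W@XT,W@YT,W[...,2]
b=k&(abs(y)<.03)&(x>-.07)&(x<.0)&(z>.11)&(z<.17)
print('dark near ball',b.sum(),np.round([x[b].mean(),y[b].mean(),z[b].max()],4) if b.any() else 0)
f=np.isfinite(x)&(x<-.06)&(x>-.11)&(abs(y)<.04)&(z>.06);print('finger minz',np.percentile(z[f],[0,1,5]).round(3) if f.any() else 0,'x',np.percentile(x[f],[1,99]).round(3),'y',np.percentile(y[f],[1,99]).round(3))
go(.022,.105)"
```

```text
dark near ball 73 [-0.0461 -0.0021  0.1456]
finger minz [0.129 0.138 0.161] x [-0.103 -0.075] y [-0.039  0.039]
trans cm [-10.38   0.24   0.15] rot [-0.001   0.0038 -0.0032] | tcp [0.4527 0.255  0.1061] t 16.9 F [-0.1  0.3 -0.4] gw 0.032 gf 0.0
slot coords of tcp mm [-96.2 328.7 126.4] q [ 0.37 -0.11  1.96 -0.    1.3  -0.87]
timer coords mm -81.9 -2.1
```

send_rows --steps '[{"translation":[-1,0.1,0.3],"delta_rot":[0,0,0],"jaw":0.2},{"translation":[-2,0.2,0.3],"delta_rot":[0,0,0],"jaw":0.2},{"translation":[-3.2,0.2,0.3],"delta_rot":[0,0,0],"jaw":0.2},{"translation":[-4.4,0.2,0.3],"delta_rot":[0,0,0],"jaw":0.2},{"translation":[-5.6,0.2,0.3],"delta_rot":[0,0,0],"jaw":0.2},{"translation":[-6.8,0.2,0.3],"delta_rot":[0,0,0],"jaw":0.2},{"translation":[-8,0.2,0.3],"delta_rot":[0,0,0],"jaw":0.2},{"translation":[-9,0.2,0.3],"delta_rot":[0,0,0],"jaw":0.2}]'

```text
time: 17.7
tool_pos: [0.5393, 0.228, 0.1026]
tool_rot: [0.001, 0.162, 0.987, -0.001]
contact_force: [-1.0, 0.0, 1.2]
gripper_width: 0.028
grasp_force: 0.6
```

send_rows --steps '[{"translation":[-0.4,0,0],"delta_rot":[0,0,0],"jaw":0.2},{"translation":[-0.8,0,0],"delta_rot":[0,0,0],"jaw":0.2},{"translation":[-1.0,0,0],"delta_rot":[0,0,0],"jaw":0.2},{"translation":[-1.2,0,0],"delta_rot":[0,0,0],"jaw":0.2},{"translation":[-1.4,0,0],"delta_rot":[0,0,0],"jaw":0.2},{"translation":[-1.4,0,0],"delta_rot":[0,0,0],"jaw":0.2},{"translation":[-1.4,0,0],"delta_rot":[0,0,0],"jaw":0.2},{"translation":[-1.4,0,0],"delta_rot":[0,0,0],"jaw":0.2}]'

```text
time: 18.5
tool_pos: [0.5458, 0.2261, 0.1021]
tool_rot: [-0.006, 0.161, 0.987, -0.001]
contact_force: [-18.3, 5.9, 8.5]
gripper_width: 0.023
grasp_force: 10.1
```

```bash
python3 -c "
from lev import *
go(.03,.103)"
```

```text
trans cm [-1.44 -0.   -0.11] rot [-0.0032 -0.0113 -0.0015] | tcp [0.5458 0.2261 0.1021] t 18.5 F [-18.3   5.9   8.5] gw 0.023 gf 10.1
slot coords of tcp mm [-14.2 337.   74.3] q [ 0.27  0.07  1.78  0.    1.3  -0.98]
timer coords mm 15.6 0.1
```

The lever is hard against its stop: 19 N, finger at +15.6 mm as predicted. Back off and up.

send_rows --steps '[{"translation":[1,0,0],"delta_rot":[0,0,0],"jaw":0.2},{"translation":[2.5,0,0],"delta_rot":[0,0,0],"jaw":0.2},{"translation":[5,0,-1],"delta_rot":[0,0,0],"jaw":0.2},{"translation":[8,0,-4],"delta_rot":[0,0,0],"jaw":0.2},{"translation":[11,0,-8],"delta_rot":[0,0,0],"jaw":0.2},{"translation":[12,0,-12],"delta_rot":[0,0,0],"jaw":0.2},{"translation":[12,0,-15],"delta_rot":[0,0,0],"jaw":0.2},{"translation":[12,0,-15],"delta_rot":[0,0,0],"jaw":0.2}]'

```text
time: 19.3
tool_pos: [0.4396, 0.264, 0.2594]
tool_rot: [0.007, 0.162, 0.987, 0.002]
contact_force: [0.3, 0.7, 0.1]
gripper_width: 0.023
grasp_force: 0.0
```

```bash
python3 - <<'E'
from lev import *
go(0,.2)
T=grab_frame("top");S=grab_frame("scene")
for n,F in(("top",T),("scene",S)):
    W=cloud(F);D=W-C;x,y,z=D@XT,D@YT,D[...,2]
    b=(F["pixels"].max(2)<60)&(abs(y)<.03)&(abs(x)<.07)&(z>.11)&(z<.17)
    print(n,"ball",b.sum(),np.round([x[b].mean(),y[b].mean(),z[b].mean()],4))
    L=(W-STOP)@np.stack([XS,YS,ZS],1);hs=cv2.cvtColor(F["pixels"],cv2.COLOR_BGR2HSV)
    k=(hs[...,0]<14)&(hs[...,1]>120)&(abs(L[...,1])<.03)&(L[...,0]>-.02)&(L[...,0]<.19)&(abs(L[...,2]-.011)<.006)
    print(" strip x",np.percentile(L[k][:,0],[.5,99.5]).round(4),"y",np.percentile(L[k][:,1],[1,99]).round(4))
cv2.imwrite("pics/e.png",np.hstack([cv2.resize(T["pixels"][110:300,100:400],(400,300)),cv2.resize(S["pixels"][140:310,110:410],(400,300))]))
E
```

```text
trans cm [-9.64 -0.25  6.05] rot [ 0.0066  0.0125 -0.002 ] | tcp [0.4396 0.264  0.2594] t 19.3 F [0.3 0.7 0.1] gw 0.023 gf 0.0
slot coords of tcp mm [-33.1 332.1 266.8] q [ 0.4  -0.25  1.82 -0.    1.56 -0.85]
timer coords mm -97.1 2.3
top ball 78 [ 0.0388 -0.0025  0.1501]
 strip x [0.0046 0.1583] y [-0.0178  0.0163]
scene ball 85 [0.049  0.0014 0.1473]
 strip x [0.0576 0.1625] y [-0.0126  0.0178]
```

View pics/e.png

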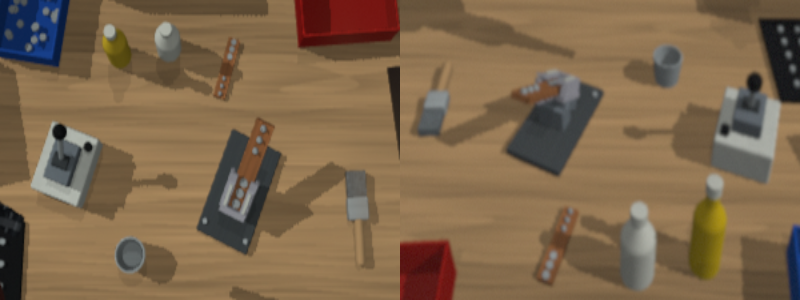

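The strip (262,125)–(238,205) is home with discs inside and domes outside. The ball is at +39 mm on the far side (59,131). The bottles, cup and brush look undisturbed, so I'm handing in.

```bash
python3 -c "
from plant import *
print(job_done())"
```

```text
the job is handed in; nothing more can be done
None
```

The strip is turned end for end with its disc end home at the stop and studs and discs facing up; the lever is thrown fully to its far stop, nothing else was moved, and the job was handed in at about 19 s (the judge's verdict was not shown).

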